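# Load the round blank and index the slide

## Task

Lower the round blank into the round cavity of the slide so that it lies flat on the cavity floor, without dropping it, and let go of it. Then pull up the lock plunger's knob, move the slide on to the next hole of the ladder bar in front of it, let the pin go fully home in that hole, and finish still holding the plunger's knob with the pin engaged, blank still seated. Leave the square blank, the can, the mallet and the screwdriver where they are.

Things in the scene. Friction and masses are not known exactly. Their poses are not given: they have to be found in the camera images.
- fixture: Fixed indexing fixture, 128 x 380 mm, guide rails 40 mm high, placed and turned differently each time. z up, +y is the way the slide must go, origin on the bench under its centre line. On that line lies a steel ladder bar with three 14 mm holes, 50 mm apart, at y = 20, 70, 120 mm. The pin starts in the first; the next is at y = 70 mm.
- round_cavity (a point): Centre of the floor of the round cavity (diameter 64 mm, 6 mm deep, floor 49 mm above the bench) in the slide; moves with the slide. It lies 75 mm from the plunger's axis, towards the fixture's -y.
- round_blank_center (a point): Centre (half-way up) of the round blank, a loose steel flange 60 mm in diameter and 6 mm thick with a plain round stub 24 mm in diameter and 30 mm tall upright in its middle; 36 mm high in all, so this point is 18 mm above its underside. Mass 0.11 to 0.23 kg. Stands on the bench, stub up; grasp it by the stub.
- square_blank_center (a point): Centre (half-way up) of the square blank, not to be moved: the same stub on a square flange 52 x 52 x 6 mm. The two blanks may change places.
- plunger_knob (a point): Centre of the lock plunger's black round knob, 30 mm in diameter and 26 mm tall, vertical axis; at rest 104 mm above the bench (49 mm above the slide). Under it is a thin stem, then a fixed boss 26 mm in diameter that reaches 20 mm above the slide. The knob pulls straight up.
- plunger (a joint): Lift of the lock plunger, m: 0 = 10 mm pin fully down, 12 mm deep in a hole; above 0.012 it is clear of the bar and the slide is free; 0.024 = upper stop. A spring pulls it down with 5 N at 0, 8 N at the stop. Between holes the round-nosed pin rests on the bar (0.012) and drops in at a hole.
- slide (a joint): Travel of the slide in m along the fixture's +y: 0 = pin over the first hole (start), 0.05 = over the next hole, 0.10 = over the last; stops at -0.003 and 0.103. Rubs with about 1.5 N. The slide is moved by the plunger's knob, which it carries along.
- square_cavity (a point): Centre of the floor of the square cavity (56 mm, 6 mm deep), not used. The slide is an aluminium block 90 mm wide and 230 mm long between the rails, its top 55 mm above the bench; from its -y end (fixture's axes) it carries the square cavity, the round cavity and the lock plunger.
- next_hole (a point): Centre of the mouth of the next hole in the ladder bar, on the bar's top, 26 mm above the bench; fixed to the fixture.
- plunger_can: Red metal can with a dish on a stem, 142 mm in diameter, 166 mm high, origin under its centre, standing on the bench; not to be moved.
- mallet_grip (a point): Mallet lying on the bench, point on its handle; not to be moved.
- screwdriver_grip (a point): Screwdriver lying on the bench, point on its handle; not to be moved.

How it is judged:
By the outcome, as a careful person would: the job done as asked, in the order asked, and still so for the second after the job is handed in, while the arm keeps its last pose, push and grip.
It also fails if it takes over 48 s, if anything falls off the work surface, if the arm or the gripper's body presses on something with over 40 N, if the wrist force passes 120 N, or if a joint passes its speed limit or range.

## Robot

A 7-joint arm with a two-finger parallel gripper is mounted at the origin on the work surface. World frame = base frame: x ahead of the robot, y to its left, z up, the work surface at z = 0. Lengths are in mm, angles in rad, forces in N, time in s.
With the tool pointing down it reaches from about 425 to 1025 mm from the base axis. Payload 3.6 kg.
Tool frame: the origin (TCP) lies at the very end of the fingers, on their centre line; the grasp point (between the pads) lies 19 mm behind it; z points along the fingers, y is the line along which they close (so a half turn about z gives the same grasp; the last joint's range is limited). The gripper opens to 85 mm and grips with 20 to 120 N. Pads are 22 mm wide; open, the fingers measure 114 mm over their backs; the gripper's body (76 mm by 85 mm) begins 54 mm behind the grasp point. The pads swing forward as they close: fully open they stand 13 mm farther back than shut.
Start: joints at [1.008, 0.591, 0.048, 1.609, -0.033, 0.943, -0.034], TCP at [327.569, -646.783, 231.302] pointing down, gripper open.
Joint ranges: [-2.69, 2.69], [-0.47, 2.24], [-1.27, 1.36], [0.19, 2.51], [-1.53, 4.68], [0.08, 2.07], [-3.09, 3.09]. Speed limits (rad/s): [2.57, 2.57, 3.14, 3.14, 3.14, 3.14, 3.14].

## Interface

Orientations are given as a unit quaternion [w, x, y, z].
In Python, from rig import manip, cams, job gives the robot as it stands.
- The arm moves only by the tool jog_arm, never from a script. Its arguments are lists of equal length, an entry for each row: "dp": the shift along the tool's x, y, z in mm, a list of three; "turn": the turn about the tool's z in degrees; "jaw": the opening in per cent of the stroke, from 0 (shut) to 100 (fully open). A call has 1 to 12 rows; each row is the pose to reach, as a shift and turn from the pose commanded when the call began, along the tool's axes at that moment; what a row does not reach only later rows make up. A row lasts 1/12 s, in which the tool goes at most 41.7 mm and 7.16 degrees, less where a joint would pass 70% of its speed; a pose out of reach is approached as far as the arm can. A call with a gripper value outside its range is refused whole. The fingers move at their own pace and stop on an object; "squeeze" is the grip in N (left out, the last holds). Time passes only in rows, so rows that repeat a pose let the fingers close. It gives the time, the measured TCP pose, the force, the opening and the grip force at its end, in the units of the state.
- manip.observe(): the state, without advancing time (a new reading comes with each control period).
- cams.snapshot(name): name is "scene" or "side" or "wrist"; returns the picture (480x640x3 uint8, red, green, blue); there is no depth.
- cams.camera_info(name): a dict with "fx", "fy", "cx", "cy" (pixels), "k1" (the pictures are not rectified: a ray, as slopes to the right and down, at radius r is drawn at 1 + k1 r^2 times it, then the intrinsics apply), "R" (3x3) and "t" (3): a world point X has camera coordinates R X + t; the wrist camera has in their place "T_tool_cam" (4x4, takes a point from camera to tool coordinates, whose origin is the TCP and whose axes are the flange's). Camera axes: x right, y down, z forward; pixel columns grow to the right and rows downward; lengths in mm; the calibration is good to about 2 mm. A picture is of the moment at which its call begins: read the wrist's pose just before it. camera_info takes no time and is no camera call.
- job.sign_off(): hands the job in; it is judged then, once.
The state is a dict: "time": time; "joint_positions": joint angles; "joint_vel": joint speeds; "tau": joint torques, N m; "ee_pos": TCP position; "tool_rot": TCP orientation; "ft_force": force on the tool from outside, world axes, zero at the start; "ft_torque": the same for the moment, N m; "finger_gap": finger opening in mm; "gripper_force": force on a finger pad.
Only numpy, scipy, OpenCV 4.12 (cv2) and the standard library are available. Lean on these libraries where they do the work, as an engineer would, in place of code of your own. Each camera call takes 0.05 s, during which the arm holds its last target. There are 200 camera calls.

## Working session

There is one attempt and no reset: what is moved stays moved. The work goes in short steps, Python scripts to look and compute and a tool call to move; the robot and the scene stay as the last step left them, time stands still between calls to the robot, and variables do not carry over. Pictures are saved under pics/ and viewed, at most 10 in all, crops included, and the job is handed in when it is done.

Besides the shell and the picture viewer there is one more tool, called after ">>>" as name(argument=value, ...) on one line, values as JSON. jog_arm: Moves the arm, as the interface text tells. Its arguments: {"type":"object","properties":{"dp":{"type":"array"},"turn":{"type":"array"},"jaw":{"type":"array"},"squeeze":{"type":"number"}},"required":["dp","turn","jaw"]}

```bash
mkdir -p pics; cat > h.py <<'E'
import numpy as np, cv2
from rig import manip, cams, job
from scipy.spatial.transform import Rotation as Ro
def rot(q): return Ro.from_quat([q[1],q[2],q[3],q[0]]).as_matrix()
def cam(name):
    i=cams.camera_info(name)
    if name!="wrist":
        R=np.array(i["R"]);t=np.array(i["t"]);return i,R,t
    s=manip.observe();T=np.array(i["T_tool_cam"]);Rt=rot(s["tool_rot"])
    Rc=Rt@T[:3,:3];c=Rt@T[:3,3]+np.array(s["ee_pos"])
    return i,Rc.T,-Rc.T@c
def snap(name,f):
    c=cam(name);im=cams.snapshot(name);cv2.imwrite(f,im[:,:,::-1]);return c,im
def ray(c,uv):
    i,R,t=c;d=np.array([(uv[0]-i["cx"])/i["fx"],(uv[1]-i["cy"])/i["fy"]]);p=d.copy()
    for _ in range(20):p=d/(1+i["k1"]*(p@p))
    v=R.T@np.array([p[0],p[1],1]);return -R.T@t,v/np.linalg.norm(v)
def atz(c,uv,z):
    o,v=ray(c,uv);return o+v*(z-o[2])/v[2]
def proj(c,X):
    i,R,t=c;x=R@np.array(X,float)+t;p=x[:2]/x[2];p=p*(1+i["k1"]*(p@p));return np.array([p[0]*i["fx"]+i["cx"],p[1]*i["fy"]+i["cy"]])
def tri(a,b):
    A=0;B=0
    for o,v in (a,b):
        P=np.eye(3)-np.outer(v,v);A=A+P;B=B+P@o
    X=np.linalg.solve(A,B);return X,[float(np.linalg.norm(np.cross(v,X-o))) for o,v in (a,b)]
E
python3 - <<'E'
from h import *
import pickle
C={}
for n in("scene","side","wrist"):
    C[n],_=snap(n,f"pics/{n}0.png");i,R,t=C[n];print(n,i["fx"],i["k1"],-R.T@t,R[2])
pickle.dump(C,open("c0.pkl","wb"))
s=manip.observe();print(s);print(rot(s["tool_rot"]).round(3))
E
```

```text
scene 509.9759460950115 -0.016352634648713178 [1385.62047733 -408.92781666 1002.27980993] [-0.64369641  0.3038707  -0.70236567]
side 608.6900056334835 -0.16781825835321437 [ 120.82344272 1264.13686501 1026.37986219] [ 0.24916405 -0.78156503 -0.57190329]
wrist 398.30627919397784 -0.08137246318445884 [ 402.43253261 -608.70234302  372.73683908] [-0.29301009 -0.14633368 -0.94484472]
{'time': 0.15, 'joint_positions': array([ 1.00847017,  0.59193274,  0.04833509,  1.60953546, -0.03330658,
        0.94270039, -0.03370841]), 'joint_vel': array([ 2.78571985e-04, -8.26924872e-04,  7.75291057e-05, -2.19174134e-03,
       -9.41735091e-04,  1.31062527e-03, -4.74497686e-04]), 'tau': array([ 2.55066137e-03, -5.49246883e+01,  1.54943291e+00, -1.98452586e+01,
        9.51323658e-03,  5.64126400e-03,  2.53005989e-07]), 'ee_pos': array([ 327.29082288, -646.19587826,  230.38367723]), 'tool_rot': array([-8.46897195e-04,  9.72645026e-01,  2.32294791e-01, -2.57880253e-04]), 'ft_force': array([0.54226646, 0.92769495, 1.07861682]), 'ft_torque': array([ 0.01141464,  0.06039532, -0.04631628]), 'gripper_force': 0.0, 'finger_gap': 85.39429562658248}
[[ 0.892  0.452 -0.001]
 [ 0.452 -0.892  0.002]
 [-0.    -0.002 -1.   ]]
```

View pics/scene0.png

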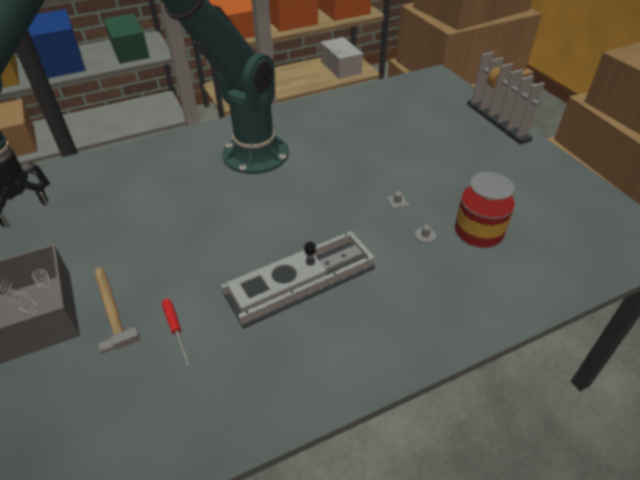

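View pics/side0.png

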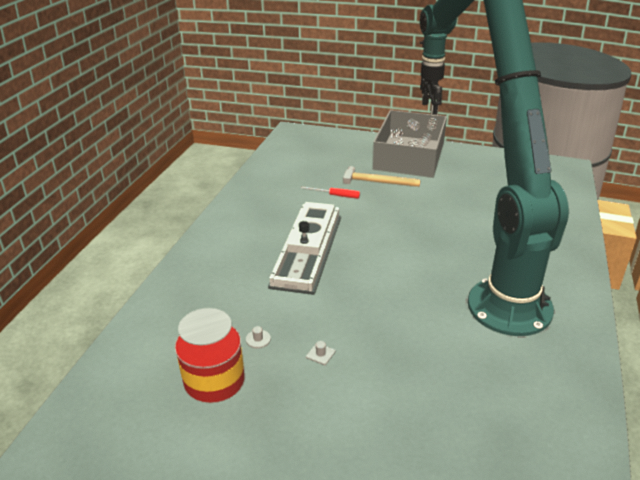

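The scene picture shows the round blank (stub top about 426,228), square blank (398,195), knob (310,247), round cavity (285,274) and square cavity (255,286). The side picture has the round blank at (258,330), square at (320,345), knob at (304,227) and square cavity at (317,212).

```bash
python3 - <<'E'
from h import *
import pickle
C=pickle.load(open("c0.pkl","rb"))
P=dict(round=((426,228),(258,330)),sq=((398,195),(320,345)),knob=((310,247),(304,227)),sqcav=((255,286),(317,212)))
X={}
for k,(a,b) in P.items():
    x,e=tri(ray(C["scene"],a),ray(C["side"],b));X[k]=x;print(k,x.round(1),np.round(e,1),"r",np.hypot(*x[:2]).round())
print("cav scene",atz(C["scene"],(285,274),49).round(1),"sqcav",atz(C["scene"],(255,286),49).round(1))
print("can",atz(C["scene"],(492,186),166).round(1),atz(C["side"],(205,325),166).round(1))
s=manip.observe();R=rot(s["tool_rot"]);p=np.array(s["ee_pos"])
for k in X: print(k,"tool-frame shift",(R.T@(X[k]-p)).round(1))
print(C["wrist"][0]["T_tool_cam"])
E
```

```text
round [584.8 287.9  28.5] [0.2 0.2] r 652.0
sq [428.  294.2  27.6] [0. 0.] r 519.0
knob [579.3 -60.2 104. ] [1.2 1.2] r 582.0
sqcav [ 593.  -216.9   54.4] [1.5 1.5] r 631.0
cav scene [ 586.4 -134.5   49. ] sqcav [ 590.1 -215.1   49. ]
can [640.5 432.9 166. ] [633.6 440.3 166. ]
round tool-frame shift [ 651.8 -716.6  203. ]
sq tool-frame shift [ 514.8 -793.   204.1]
knob tool-frame shift [ 489.6 -408.6  127. ]
sqcav tool-frame shift [ 431.1 -262.6  176.4]
[[-9.76333725e-04 -9.44890661e-01 -3.27384615e-01  8.40080624e+01]
 [ 9.99999433e-01 -1.06164916e-03  8.18890236e-05  3.16352816e-01]
 [-4.24943776e-04 -3.27384349e-01  9.44891162e-01 -1.42508387e+02]
 [ 0.00000000e+00  0.00000000e+00  0.00000000e+00  1.00000000e+00]]
```

>>> jog_arm(dp=[[30,-23,0],[60,-46,0],[90,-70,0],[120,-93,0],[150,-116,0],[180,-139,0],[210,-163,0],[240,-186,0],[270,-209,0],[300,-232,0],[330,-256,0],[356,-278,0]], turn=[-5,-11,-17,-23,-29,-35,-41,-47,-53,-59,-64,-68], jaw=[100,100,100,100,100,100,100,100,100,100,100,100])

```text
time: 1.15
ee_pos: [520.4, -235.4, 231.3]
tool_rot: [-0.0, 0.675, 0.738, 0.0]
ft_force: [0.8, 0.5, 0.9]
finger_gap: 85.2
gripper_force: 0.0
```

>>> jog_arm(dp=[[32,18,0],[64,37,0],[97,55,0],[129,74,0],[129,74,0],[129,74,0]], turn=[0,0,0,0,0,0], jaw=[100,100,100,100,100,100])

```text
time: 1.65
ee_pos: [583.3, -99.5, 231.3]
tool_rot: [-0.0, 0.674, 0.739, 0.001]
ft_force: [-0.7, -0.8, -0.7]
finger_gap: 85.1
gripper_force: 0.0
```

```bash
python3 - <<'E'
from h import *
import pickle
c,_=snap("wrist","pics/w1.png");pickle.dump(c,open("c1.pkl","wb"))
s=manip.observe();print(s["ee_pos"],s["tool_rot"])
for X in ([585,-135,49],[579,-60,104]):print(proj(c,X))
E
```

```text
[ 582.27064182 -102.29996278  231.00545228] [-2.42239310e-04  6.75627422e-01  7.37243116e-01 -3.40688200e-04]
[322.7770943  248.79167051]
[323.55255514 172.573696  ]
```

View pics/w1.png

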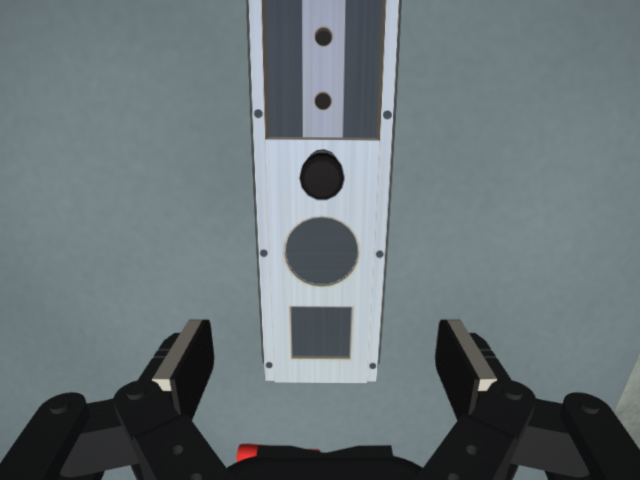

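The wrist picture shows the knob's top at (322,175), the round cavity's rim centred at (321.5,251.5), and the bar's next two holes at (323,101) and (323,36). The fixture lies straight in the picture.

```bash
python3 - <<'E'
from h import *
import pickle
i,R,t=pickle.load(open("c1.pkl","rb"))
im=cv2.imread("pics/w1.png");g=cv2.cvtColor(im,cv2.COLOR_BGR2GRAY)
def blob(roi,th):
    x,y,w,h=roi;m=(cv2.GaussianBlur(g[y:y+h,x:x+w],(3,3),0)<th).astype('uint8')
    n,l,s,c=cv2.connectedComponentsWithStats(m);k=1+np.argmax(s[1:,4]);return c[k]+[x,y],s[k]
px={}
for n,roi,th in(("cav",(270,208,100,90),130),("h2",(305,85,36,32),90),("h3",(305,20,36,32),90),("knob",(290,142,64,65),70),("sq",(280,300,85,65),130)):
    px[n],st=blob(roi,th);print(n,px[n].round(1),st)
T=np.array(i["T_tool_cam"])
ct=(i,T[:3,:3].T,-T[:3,:3].T@T[:3,3])  # tool frame as "world"
H=231.2 # bench at tool z=231.2
Z=dict(cav=55,h2=26,h3=26,knob=117,sq=55)
Q={n:atz(ct,px[n],H-Z[n]) for n in px}
for n in Q:print(n,"tool",Q[n].round(1))
d=Q["h3"]-Q["sq"];print("fixture y angle in tool deg",np.degrees(np.arctan2(d[1],d[0])))
# heights by two views (wrist + scene)
C=pickle.load(open("c0.pkl","rb"))
Rt=Ro.from_euler('z',95.1,degrees=True).as_matrix()@np.diag([1,-1,-1]);p=np.array([583.2,-99.8,231.2])
for n,uv in(("knob",(310,243)),("cav",(285,274))):
    o,v=ray(ct,px[n]);print(n,tri((p+Rt@o,Rt@v),ray(C["scene"],uv)))
for n in Q:print(n,"world",(p+Rt@Q[n]).round(1))
s=manip.observe();print(s["ee_pos"],s["tool_rot"])
E
```

```text
cav [321.2 251.1] [  15    9   73   69 3929]
h2 [322.6 100.7] [ 10   8  16  16 202]
h3 [323.   36.4] [ 10   8  17  18 229]
knob [321.6 175.3] [  10    9   44   48 1589]
sq [320.7 331.7] [  11    7   61   51 3034]
cav tool [-35.6  -2.9 176.2]
h2 tool [ 86.9  -1.7 205.2]
h3 tool [136.5  -1.2 205.2]
knob tool [ 39.9  -2.  114.2]
sq tool [-115.2   -3.8  176.2]
fixture y angle in tool deg 0.5815836452579889
knob (array([577.58597222, -60.14882806, 117.46109349]), [0.034952543859534314, 0.034952543859621404])
cav (array([ 584.77506742, -135.91943921,   49.11861903]), [2.073941492529106, 2.0739414925290327])
cav world [ 583.4 -135.5   55. ]
h2 world [573.8 -13.4  26. ]
h3 world [569.9  36.1  26. ]
knob world [577.6 -60.2 117. ]
sq world [ 589.7 -214.9   55. ]
[ 582.27064182 -102.29996278  231.00545228] [-2.42239310e-04  6.75627422e-01  7.37243116e-01 -3.40688200e-04]
```

>>> jog_arm(dp=[[38,4,0],[77,7,0],[115,11,0],[154,15,0],[193,18,5],[231,22,10],[270,26,15],[308,30,20],[347,33,25],[386,36,30],[386,36,30],[386,36,30]], turn=[0,0,0,0,0,0,0,0,0,0,0,0], jaw=[100,100,100,100,100,100,100,100,100,100,100,100])

```text
time: 2.7
ee_pos: [584.9, 285.9, 200.7]
tool_rot: [-0.0, 0.675, 0.737, -0.0]
ft_force: [0.4, -1.0, 0.0]
finger_gap: 85.0
gripper_force: 0.0
```

```bash
python3 - <<'E'
from h import *
import pickle
c,_=snap("wrist","pics/w2.png");pickle.dump(c,open("c2.pkl","wb"))
s=manip.observe();print(s["ee_pos"],s["tool_rot"])
print(proj(c,[585,288,36]),proj(c,[428,294,28]))
E
```

```text
[585.68242701 282.97691716 200.67191923] [ 3.76373868e-04  6.76732589e-01  7.36228132e-01 -9.98949404e-04]
[325.29617038 211.9310652 ] [134.34861873 186.68506119]
```

View pics/w2.png

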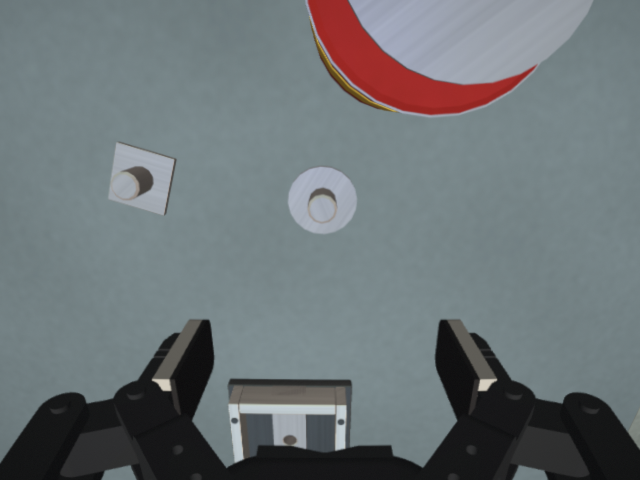

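The picture shows the round blank's flange centred at (322.5,200.5) and its stub top at (322,208). The square blank is clear at left and the can is at the top right.

```bash
python3 - <<'E'
from h import *
import pickle
i,_,_=pickle.load(open("c2.pkl","rb"))
T=np.array(i["T_tool_cam"]);ct=(i,T[:3,:3].T,-T[:3,:3].T@T[:3,3])
print("flange",atz(ct,(322.5,200.5),200.9-6),"stub",atz(ct,(322,208),200.9-36))
Rt=Ro.from_euler('z',95.0,degrees=True).as_matrix()@np.diag([1,-1,-1]);p=np.array([585,285.5,200.9])
C=pickle.load(open("c0.pkl","rb"));o,v=ray(ct,(322,208));a=(p+Rt@o,Rt@v)
print(tri(a,ray(C["scene"],(426,227))),tri(a,ray(C["side"],(258,328))))
s=manip.observe();print(s["ee_pos"])
E
```

```text
flange [  4.16918287  -1.86071028 194.9       ] stub [  5.16288601  -2.12744974 164.9       ]
(array([582.54199197, 288.97437627,  30.14329288]), [0.02202861285432335, 0.02202861285411692]) (array([582.58730307, 291.24925499,  38.58322142]), [0.2357301067848262, 0.23573010678478526])
[585.68242701 282.97691716 200.67191923]
```

>>> jog_arm(dp=[[2,-1,25],[4,-2,50],[5,-2,75],[5,-2,100],[5,-2,120],[5,-2,140],[5,-2,155],[5,-2,168],[5,-2,178],[5,-2,186],[5,-2,190],[5,-2,190]], turn=[-7,-14,-21,-28,-30,-30,-30,-30,-30,-30,-30,-30], jaw=[100,100,100,100,100,100,100,100,100,100,100,100])

```text
time: 3.75
ee_pos: [582.9, 289.2, 10.8]
tool_rot: [-0.0, 0.463, 0.886, -0.0]
ft_force: [0.4, -0.2, 0.1]
finger_gap: 85.3
gripper_force: 0.0
```

>>> jog_arm(dp=[[0,0,0],[0,0,0],[0,0,0],[0,0,0],[0,0,0],[0,0,0],[0,0,0],[0,0,0],[0,0,0],[0,0,0]], turn=[0,0,0,0,0,0,0,0,0,0], jaw=[80,60,45,35,25,20,15,15,15,15], squeeze=40)

```text
time: 4.58
ee_pos: [583.4, 289.5, 11.9]
tool_rot: [0.0, 0.463, 0.886, 0.0]
ft_force: [-1.2, -1.6, 5.7]
finger_gap: 22.5
gripper_force: 39.6
```

>>> jog_arm(dp=[[0,0,-8],[0,0,-25],[-14,-10,-50],[-35,-25,-85],[-63,-44,-120],[-92,-64,-145],[-120,-84,-150],[-148,-103,-150],[-176,-123,-150],[-204,-143,-150],[-232,-162,-150],[-261,-182,-150]], turn=[0,0,0,0,4,8,12,16,20,24,27,30], jaw=[15,15,15,15,15,15,15,15,15,15,15,15])

```text
time: 5.58
ee_pos: [582.1, -30.2, 161.3]
tool_rot: [-0.0, 0.677, 0.736, -0.0]
ft_force: [-0.3, -0.0, -0.7]
finger_gap: 22.3
gripper_force: 39.5
```

>>> jog_arm(dp=[[-35,-3,0],[-70,-6,0],[-100,-9,0],[-111,-10,20],[-111,-10,45],[-111,-10,60],[-111,-10,70],[-111,-10,70],[-111,-10,70],[-111,-10,70]], turn=[0,0,0,0,0,0,0,0,0,0], jaw=[15,15,15,15,15,15,15,15,15,15])

```text
time: 6.42
ee_pos: [583.2, -139.8, 92.1]
tool_rot: [0.001, 0.676, 0.737, 0.001]
ft_force: [0.3, -0.1, -1.3]
finger_gap: 22.6
gripper_force: 39.4
```

```bash
python3 - <<'E'
from h import *
import pickle
c,_=snap("wrist","pics/w3.png");pickle.dump(c,open("c3.pkl","wb"))
s=manip.observe();print(s["ee_pos"],s["tool_rot"],s["ft_force"],s["finger_gap"])
E
```

```text
[ 583.40877664 -139.96565147   92.40961467] [8.68176224e-04 6.76233121e-01 7.36686901e-01 6.49259566e-04] [ 0.19804636  0.38985369 -1.23571753] 22.58681984521281
```

View pics/w3.png

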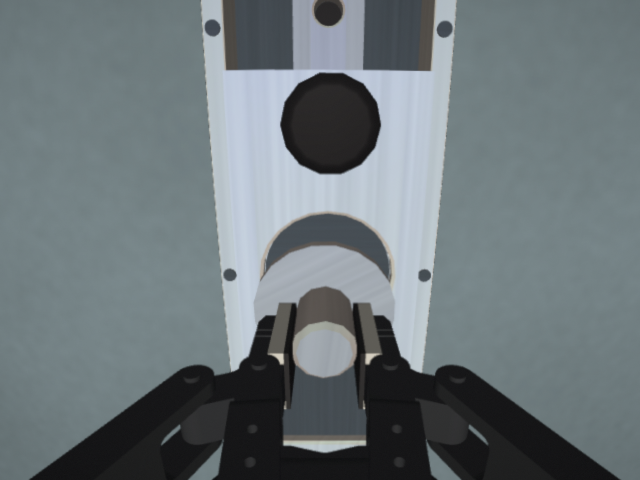

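The picture shows the held flange arc (top at about 325,245) just over the cavity rim (top at about 326,213). The knob top is at (330,123) and the next hole at (328,11). I'll fit circles to get the offsets.

```bash
cat > fit.py <<'E'
from h import *
import pickle
from scipy.optimize import least_squares
i,_,_=pickle.load(open("c3.pkl","rb"))
T=np.array(i["T_tool_cam"]);ct=(i,T[:3,:3].T,-T[:3,:3].T@T[:3,3])
g=cv2.GaussianBlur(cv2.imread("pics/w3.png",0),(3,3),0).astype(float)
rim=[];fl=[]
for u in range(275,378,4):
    col=np.diff(g[200:290,u]); a=np.argmin(col[:60]); b=a+np.argmax(col[a:]); rim.append((u,200.5+a)); fl.append((u,200.5+b))
print(rim[::4],fl[::4])
def fit(pts,z,r,lab):
    Q=np.array([atz(ct,p,z)[:2] for p in pts])
    s=least_squares(lambda c:np.hypot(*(Q-c).T)-r,[0,0],loss="soft_l1",f_scale=.3);print(lab,s.x.round(2),"rms",np.sqrt(np.mean(s.fun**2)).round(2))
H=91.9
for zt in (3,5,7):fit(fl,zt,30,f"flange top z{zt}")
fit(rim,H-55,32,"rim")
m=(g[60:190,260:400]<75).astype('uint8');n,l,s,c=cv2.connectedComponentsWithStats(m);k=1+np.argmax(s[1:,4])
kp=c[k]+[260,60];print("knob",kp,s[k],atz(ct,kp,H-117).round(2),atz(ct,kp,H-104).round(2)); print("h2",atz(ct,(328,11),H-26))
E
python3 fit.py
```

```text
[(275, np.float64(238.5)), (291, np.float64(223.5)), (307, np.float64(216.5)), (323, np.float64(213.5)), (339, np.float64(214.5)), (355, np.float64(219.5)), (371, np.float64(229.5))] [(275, np.float64(262.5)), (291, np.float64(251.5)), (307, np.float64(246.5)), (323, np.float64(245.5)), (339, np.float64(246.5)), (355, np.float64(250.5)), (371, np.float64(260.5))]
flange top z3 [ 1.84 -0.42] rms 0.16
flange top z5 [ 1.16 -0.41] rms 0.15
flange top z7 [ 0.48 -0.41] rms 0.16
rim [3.37 1.08] rms 0.17
knob [330.19127517 122.8868095 ] [  21   13   99  100 7748] [ 78.86   1.44 -25.1 ] [ 78.29   1.63 -12.1 ]
h2 [126.79978979   1.55758833  65.9       ]
```

>>> jog_arm(dp=[[2.4,1.5,5],[2.4,1.5,12],[2.4,1.5,18],[2.4,1.5,22],[2.4,1.5,24],[2.4,1.5,25.5],[2.4,1.5,27],[2.4,1.5,28],[2.4,1.5,29],[2.4,1.5,30],[2.4,1.5,30],[2.4,1.5,30]], turn=[0,0,0,0,0,0,0,0,0,0,0,0], jaw=[15,15,15,15,15,15,15,15,15,15,15,15])

```text
time: 7.47
ee_pos: [583.7, -137.8, 61.3]
tool_rot: [0.0, 0.677, 0.736, 0.0]
ft_force: [0.7, 0.9, -1.3]
finger_gap: 22.5
gripper_force: 39.5
```

```bash
python3 - <<'E'
from h import *
import pickle
c,_=snap("wrist","pics/w4.png");pickle.dump(c,open("c4.pkl","wb"))
s=manip.observe();print(s["ee_pos"],s["tool_rot"],s["ft_force"],s["finger_gap"])
E
```

```text
[ 583.74693685 -137.75863974   61.3893882 ] [8.43646413e-05 6.76474601e-01 7.36465956e-01 4.39155797e-05] [-0.95611735 -0.69763658 -1.28100374] 22.26873767589142
```

View pics/w4.png

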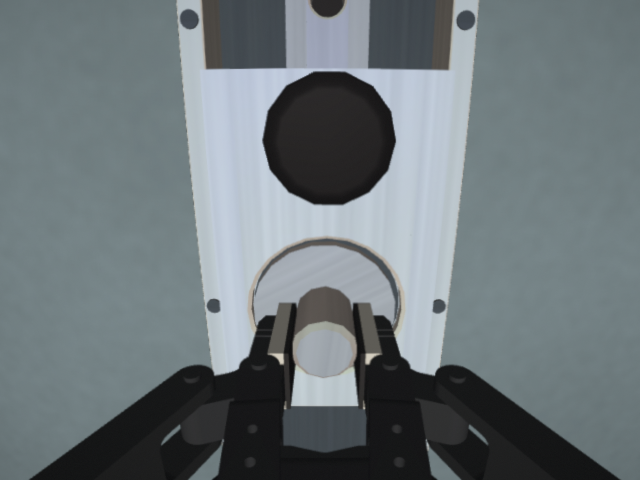

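The flange has gone inside the cavity, with its rim gap visible at (325,240) and no contact force. I'll lower it gently to contact.

>>> jog_arm(dp=[[0,0,0.5],[0,0,1],[0,0,1],[0,0,1]], turn=[0,0,0,0], jaw=[15,15,15,15])

```text
time: 7.85
ee_pos: [583.8, -137.8, 60.9]
tool_rot: [0.0, 0.676, 0.736, -0.0]
ft_force: [-0.9, -0.3, 5.3]
finger_gap: 22.8
gripper_force: 40.2
```

>>> jog_arm(dp=[[0,0,0.5],[0,0,1],[0,0,1],[0,0,1]], turn=[0,0,0,0], jaw=[15,15,15,15])

```text
time: 8.18
ee_pos: [583.8, -137.8, 60.8]
tool_rot: [0.0, 0.677, 0.736, -0.0]
ft_force: [-2.6, 1.0, 11.9]
finger_gap: 22.7
gripper_force: 40.9
```

>>> jog_arm(dp=[[0,0,-1],[0,0,-1],[0,0,-1],[0,0,-1],[0,0,-1],[0,0,-1],[0,0,-1],[0,0,-15],[0,0,-40],[0,0,-65],[0,0,-65]], turn=[0,0,0,0,0,0,0,0,0,0,0], jaw=[15,22,30,40,55,70,70,70,70,70,70])

```text
time: 9.1
ee_pos: [586.9, -138.0, 128.4]
tool_rot: [0.003, 0.677, 0.736, 0.002]
ft_force: [0.5, 0.5, 0.8]
finger_gap: 59.4
gripper_force: 0.0
```

```bash
python3 - <<'E'
from h import *
import pickle
c,_=snap("wrist","pics/w5.png");pickle.dump(c,open("c5.pkl","wb"))
s=manip.observe();print(s["ee_pos"],s["tool_rot"],s["ft_force"],s["finger_gap"])
E
```

```text
[ 585.82455424 -137.95034197  126.71907122] [0.00231045 0.67653016 0.73640963 0.00156777] [ 1.03762031 -0.44003341  0.23125451] 59.62669283164056
```

View pics/w5.png

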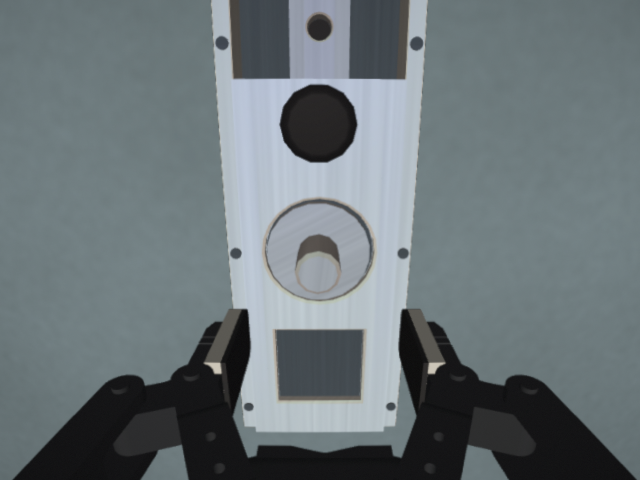

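The picture shows the blank lying flat in the cavity with an even rim gap, flange centred near (319,250). The knob is at (318,124) and the next hole at (320,27). Next I go to the knob.

>>> jog_arm(dp=[[25,0,0],[50,0,0],[70,0.3,0],[76,0.7,5],[76,0.7,15],[76,0.7,25],[76,0.7,32],[76,0.7,35],[76,0.7,35],[76,0.7,35],[76,0.7,35]], turn=[0,0,0,0.3,0.6,0.6,0.6,0.6,0.6,0.6,0.6], jaw=[70,70,70,70,70,70,70,70,70,70,70])

```text
time: 10.07
ee_pos: [578.2, -62.6, 89.4]
tool_rot: [0.0, 0.681, 0.733, 0.0]
ft_force: [-0.1, -0.5, 0.3]
finger_gap: 59.6
gripper_force: 0.0
```

>>> jog_arm(dp=[[0,0,0],[0,0,0],[0,0,0],[0,0,0],[0,0,0],[0,0,0],[0,0,0],[0,0,0]], turn=[0,0,0,0,0,0,0,0], jaw=[55,45,35,25,20,20,20,20], squeeze=60)

```text
time: 10.73
ee_pos: [578.4, -62.0, 90.0]
tool_rot: [0.0, 0.68, 0.733, 0.0]
ft_force: [-0.2, -0.1, 5.4]
finger_gap: 27.9
gripper_force: 59.1
```

>>> jog_arm(dp=[[0,0,-3],[0,0,-7],[0,0,-11],[0,0,-15],[0,0,-18],[0,0,-18],[0,0,-18]], turn=[0,0,0,0,0,0,0], jaw=[20,20,20,20,20,20,20])

```text
time: 11.32
ee_pos: [578.3, -62.0, 107.4]
tool_rot: [0.0, 0.68, 0.733, 0.0]
ft_force: [4.3, 0.9, -6.8]
finger_gap: 28.0
gripper_force: 59.6
```

>>> jog_arm(dp=[[2,0,-18],[6,0,-18],[11,0,-18],[17,0,-18],[23,0,-18],[29,0,-18],[35,0,-18],[40,0,-18],[44,0,-18],[47,0,-18],[49,0,-18],[50,0,-18]], turn=[0,0,0,0,0,0,0,0,0,0,0,0], jaw=[20,20,20,20,20,20,20,20,20,20,20,20])

```text
time: 12.32
ee_pos: [574.2, -12.3, 122.3]
tool_rot: [-0.0, 0.68, 0.733, 0.0]
ft_force: [7.7, -0.6, -26.7]
finger_gap: 27.4
gripper_force: 66.8
```

The shifts count from the new pose, so I over-lifted onto the upper stop and the grip slipped a few mm on the knob. I'll relax it, then check.

>>> jog_arm(dp=[[0,0,4],[0,0,8],[0,0,10],[0,0,10],[0,0,10]], turn=[0,0,0,0,0], jaw=[20,20,20,20,20])

```text
time: 12.73
ee_pos: [574.3, -12.2, 115.4]
tool_rot: [0.0, 0.68, 0.733, -0.0]
ft_force: [2.8, -0.8, -7.5]
finger_gap: 27.4
gripper_force: 68.8
```

```bash
python3 - <<'E'
from h import *
import pickle
c,_=snap("wrist","pics/w6.png");pickle.dump(c,open("c6.pkl","wb"))
s=manip.observe();print(s["ee_pos"],s["tool_rot"],s["ft_force"],s["finger_gap"])
E
```

```text
[574.28673231 -12.23428571 115.5709637 ] [1.72863852e-04 6.80351911e-01 7.32885562e-01 9.13623889e-06] [ 2.91192945 -0.18964224 -8.21458563] 27.418384851754485
```

View pics/w6.png

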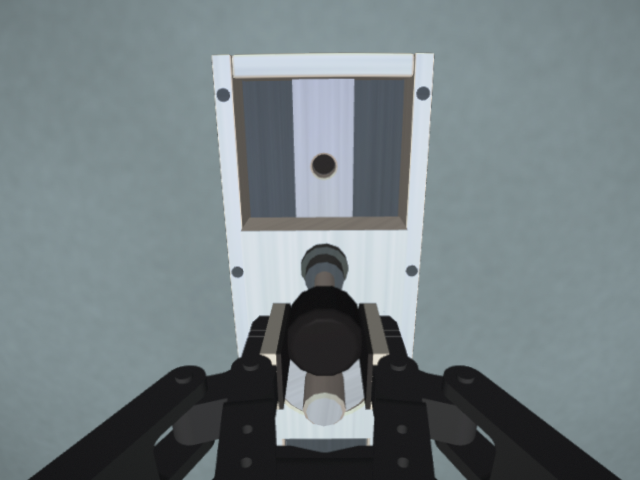

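The wrist view shows the slide moved on: only the last hole (323,165) is ahead, the knob is still in the pads at (325,335), and the blank sits in place behind it. I'll lower the pin.

>>> jog_arm(dp=[[0,0,3],[0,0,6],[0,0,9],[0,0,12],[0,0,14],[0,0,16],[0,0,16],[0,0,16]], turn=[0,0,0,0,0,0,0,0], jaw=[20,20,20,20,20,20,20,20])

```text
time: 13.45
ee_pos: [574.3, -12.2, 99.3]
tool_rot: [0.0, 0.68, 0.733, -0.0]
ft_force: [2.5, -0.4, -5.3]
finger_gap: 27.3
gripper_force: 69.0
```

>>> jog_arm(dp=[[0,0,1],[0,0,2],[0,0,3],[0,0,4],[0,0,4],[0,0,4]], turn=[0,0,0,0,0,0], jaw=[20,20,20,20,20,20])

```text
time: 13.95
ee_pos: [574.4, -12.2, 97.8]
tool_rot: [0.001, 0.68, 0.733, -0.0]
ft_force: [-2.2, -1.2, 14.2]
finger_gap: 27.4
gripper_force: 71.0
```

>>> jog_arm(dp=[[0,0,-0.8],[0,0,-0.8],[0,0,-0.8],[0,0,-0.8]], turn=[0,0,0,0], jaw=[20,20,20,20])

```text
time: 14.28
ee_pos: [574.4, -12.1, 97.8]
tool_rot: [0.0, 0.68, 0.733, -0.0]
ft_force: [-0.7, -1.5, 10.0]
finger_gap: 26.8
gripper_force: 70.6
```

```bash
python3 - <<'E'
from h import *
a=cams.snapshot("side")[170:310,220:380,::-1];b=cams.snapshot("scene")[200:340,210:390,::-1]
im=np.hstack([cv2.resize(a,(400,350),interpolation=cv2.INTER_CUBIC),cv2.resize(b,(400,311),interpolation=cv2.INTER_CUBIC)[:350] if 0 else cv2.resize(b,(400,350),interpolation=cv2.INTER_CUBIC)])
cv2.imwrite("pics/f.png",im)
s=manip.observe();print(s["ee_pos"],s["ft_force"],s["finger_gap"],s["gripper_force"])
E
```

```text
[574.3973217  -12.1397746   97.82297029] [-1.94634517 -1.19946873  9.61510241] 26.880442689386772 70.63603695954953
```

View pics/f.png

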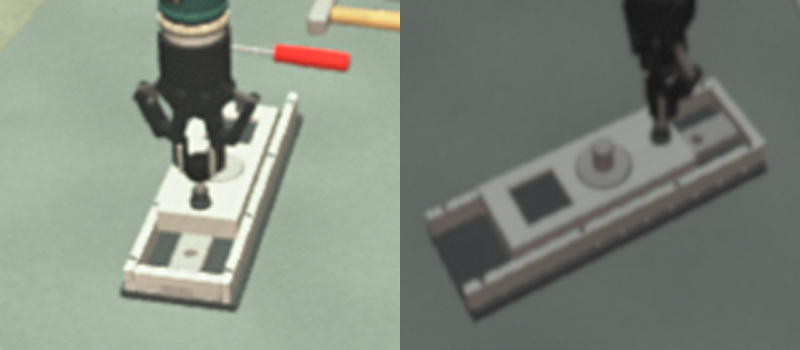

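The picture shows the slide one hole on, the blank flat and upright in the cavity (right half, 602,160), and the knob down in the pads. Handing in.

```bash
python3 -c "
from rig import job;print(job.sign_off())"
```

```text
the job is handed in; nothing more can be done
None
```

The job is handed in: the round blank lies in the round cavity, the slide is on the next hole with the pin home, and the gripper still holds the knob. On the way I lifted the knob about 8 mm too far, onto its upper stop (about 27 N at the wrist), and the grip slipped on it by about 8 mm.

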